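# Half-open the stopcock, then hold a filter cartridge in a sprung bayonet port

### The job

Purge the filter cartridge: first turn the stopcock handle to half open (45 degrees, red pointer at the green mark), then take the cartridge out of its blue ring stand, put it into the bayonet port with its two pins through the notches, push it right down against the spring and turn it a quarter turn clockwise (seen from above) as far as it goes. The port only passes gas while it is held, so finish still gripping the cartridge, keeping it pressed fully down and fully turned, with the stopcock still at half open. Leave the timer, vial, petri dish and small jar where they stand.

Things in the scene. Friction and masses are not known exactly. Their poses are not given: they have to be found in the camera images.
- stopcock (a joint): angle of the stopcock handle, rad: 0 closed (red pointer at the red mark, handle across the feed tube), 0.785 half open (green mark), 1.571 fully open (black mark, handle along the tube). Grows counter-clockwise seen from above. About 0.06 N m of friction; stays where it is left. Starts between 0 and 0.4
- stopcock_top (a point): centre of the top of the stopcock handle, on its vertical turning axis, 74 mm above the worktop. The handle is a black bar 54 mm long, 12 thick, 18 tall (56 to 74 mm above the worktop) with a red tip, over a white dial of 72 mm, its top 46 mm above the worktop. The point turns with the handle: x along the bar (red tip at -x), y across it, z up
- port: fixed steel bayonet port, 68 mm across, on one plate with the stopcock, 130 mm from its axis. Origin: centre of the mouth in the top face, 48 mm above the worktop; z up; x through the two notches (yellow marks). Mouth: 33 mm hole with two facing notches 10 mm wide, out to 30 mm radius, in a 5 mm top plate; below it the pins can turn. The sprung floor lies 17 mm below the top face at rest
- seat (a joint): how far the sprung seat is pushed down, m: 0 at rest, 0.010 fully down; spring 3.5 N at rest to 10.5 N fully down. The pins are free to turn under the top plate from about 0.002 on; press fully down before turning
- rotor (a joint): how far the rotor in the port is turned, rad: 0 at rest (in line with the notches), stop at 1.45; grows clockwise seen from above, against a return spring of 0.03 to 0.12 N m. Brass dogs on it take the pins along with up to 0.13 rad of play, so that the cartridge turns about a quarter turn (1.57) to reach the stop
- cartridge: loose upright filter cartridge, 110 to 230 g, 104 mm tall. Origin: centre of its nose tip (lowest point); z up; x along its two pins; same after half a turn. Steel nose 28 mm across, 34 long, tapered tip; two brass pins 6 mm thick, 10 mm above the tip, out to 21 mm radius; white flange 56 mm across at 34 to 39 mm; white body 40 mm across with a blue band up to 70 mm, orange grip tab above
- cartridge_tab (a point): centre of the cartridge's orange grip tab, 87 mm above the nose tip on its axis; axes as the cartridge. The tab runs from 70 to 104 mm above the tip, 38 mm long (x, in line with the pins) and 18 mm thick (y)
- stand: blue ring stand, fixed, outer 72 mm, bore 47 mm, 36 mm tall; origin: centre of its underside on the worktop. The cartridge starts hanging in it by its flange, nose tip 2 mm above the worktop; lift it 40 mm or more to clear the stand
- timer: white bench timer, 64 x 64 x 19 mm, origin at its underside; leave it where it stands
- vial_1: small clear vial with a blue cap, 31 mm across, 60 mm tall, origin at its underside; leave it where it stands
- petri_dish: small clear petri dish, 59 mm across, 14 mm tall, origin at its underside; leave it where it stands
- small_jar: small white jar, 55 mm across, 69 mm tall, origin at its underside; leave it where it stands
Not all that is in view belongs to the job. Leave any brown look-alike of the cartridge alone.

How it is judged:
On the way, in this order (a step that is already met when the one before it is completed fails the run):
1. the stopcock handle is set to half open, 45 degrees (within 8) (value of joint stopcock between 0.645 and 0.925 rad), for 0.3 s.
2. the cartridge stands in the port, pins down in the notches, rotor not yet turned (horizontal distance between cartridge and port below 0.005 m and angle between cartridge's own z axis and vertical below 0.12 rad and z of cartridge in the frame of port below -0.013 m and value of joint rotor below 0.4 rad), for 0.1 s.
3. the cartridge is pushed down and turned a quarter turn (horizontal distance between cartridge and port below 0.005 m and angle between cartridge's own z axis and vertical below 0.12 rad and z of cartridge in the frame of port below -0.0215 m and value of joint seat above 0.006 m and value of joint rotor above 1.2 rad), for 0.2 s.
At the end, for the whole second after the job is handed in: Gripped (over 2 N), the cartridge is in the port (within 5 mm of its axis, upright within 0.12 rad), pressed down (seat over 6 of 10 mm, tip over 21.5 mm below the mouth) and turned (rotor over 1.2 of 1.45 rad); the stopcock is at 45 degrees within 8 (all of step 1 and all of step 3 and contact force between the fingers and cartridge above 2 N); the arm keeps its last pose, push and grip.
It fails at once if the timer is moved by more than 30 mm (distance of timer from where it was at the start of the episode above 0.03 m).
It fails at once if the blue-capped vial is moved by more than 30 mm (distance of vial_1 from where it was at the start of the episode above 0.03 m).
It fails at once if the petri dish is moved by more than 30 mm (distance of petri_dish from where it was at the start of the episode above 0.03 m).
It fails at once if the small white jar is moved by more than 30 mm (distance of small_jar from where it was at the start of the episode above 0.03 m).
It also fails if it takes over 56 s, if anything falls off the work surface, if the arm or the gripper's body presses on something with over 40 N, if the wrist force passes 120 N, or if a joint passes its speed limit or range.

### The arm

A 6-joint arm with a two-finger parallel gripper is mounted at the origin on a cart in front of the work surface, level with it; the furniture and walls round the work are solid. World frame = base frame: x ahead of the robot, y to its left, z up, the work surface at z = 0. Lengths are in m, angles in rad, forces in N, time in s.
With the tool pointing down it reaches from about 0.275 to 0.725 m from the base axis. Payload 5.6 kg.
Tool frame: the origin (TCP) lies midway between the tips of the shut fingers; the grasp point (between the pads) lies 19 mm behind it (arm.tcp_to_grasp is the distance from the TCP to the grasp point, in m); z points along the fingers, y is the line along which they close (so a half turn about z gives the same grasp; the last joint's range is limited). The gripper opens to 85 mm and grips with 20 to 120 N. Pads are 22 mm wide; open, the fingers measure 114 mm over their backs; the gripper's body (76 mm by 85 mm) begins 54 mm behind the grasp point. The pads swing forward as they close: fully open they stand 13 mm farther back than shut.
Start: joints at [-0.949, 0.255, 0.108, 0, -1.424, -0.285], TCP at [0.182, -0.519, 0.231] pointing down, gripper open.
Joint ranges: [-2.95, 2.95], [-1.21, 1.97], [-1.09, 1.5], [-2.87, 1.71], [-2.94, -0.07], [-3.05, 3.05]. Speed limits (rad/s): [2.57, 2.57, 3.14, 3.14, 3.14, 3.14].

### API

Orientations are given as a unit quaternion [x, y, z, w].
In Python, from rig import sense, read_camera, job, arm gives the robot as it stands. The module is installed in compiled form; this text tells all that it offers.
- The arm moves only by the tool apply_moves, never from a script. Its argument "steps" is a list that holds one entry, the list of rows, each a list of 6 numbers: the shift along the tool's x, y, z in cm, then the turn, a rotation vector about the tool's x, y, z in degrees. In form: [[[dx, dy, dz, wx, wy, wz], ...]]. A call has 1 to 12 rows; each row shifts and turns the commanded pose from where the row before left it, along the tool's axes as they then stand; what a row does not reach is not made up. A row lasts 1/8 s, in which the tool goes at most 62.5 mm and 10.7 degrees, less where a joint would pass 70% of its speed; a pose out of reach is approached as far as the arm can. A call with a gripper value outside its range is refused whole. "fingers" is the opening, from 0 (shut) to 1 (fully open), set as the call begins (left out, the last holds). The fingers move at their own pace and stop on an object; "grip_force" is the grip in N (left out, the last holds). Time passes only in rows, so rows that do not move let the fingers close. It gives the time, the measured TCP pose, the force, the opening and the grip force at its end, in the units of the state.
- sense(): the state, without advancing time (a new reading comes with each control period).
- read_camera(name): name is "side" or "top" or "wrist"; returns a dict with "frame" (400x640x3 uint8, blue, green, red), "mtx" (3x3 intrinsics, pixels), "dist" ([k1, k2, p1, p2, k3] as OpenCV has them; the pictures are not rectified), "rvec" (rotation vector, rad) and "tvec" (3), from world to camera coordinates, as OpenCV has them; the wrist camera has in their place "tool_from_camera" (4x4, takes a point from camera to tool coordinates, whose origin is the TCP and whose axes are the flange's). Camera axes: x right, y down, z forward; pixel columns grow to the right and rows downward; lengths in m; the calibration is good to about 2 mm. A picture is of the moment at which its call begins: read the wrist's pose just before it. There is no depth.
- job.job_done(): hands the job in; it is judged then, once.
The state is a dict: "clock": time; "joint_positions": joint angles; "dq": joint speeds; "tau": joint torques, N m; "tool_pos": TCP position; "eef_rot": TCP orientation; "force": force on the tool from outside, world axes, zero at the start; "moment": the same for the moment, N m; "gripper_width": opening from 0.0 (shut) to 1.0 (fully open); "finger_force": force on a finger pad.
Only numpy, scipy, OpenCV 4.12 (cv2) and the standard library are available. Lean on these libraries where they do the work, as an engineer would, in place of code of your own. Each camera call takes 0.05 s, during which the arm holds its last target. There are 200 camera calls.

## Working session

There is one attempt and no reset: what is moved stays moved. The work goes in short steps, Python scripts to look and compute and a tool call to move; the robot and the scene stay as the last step left them, time stands still between calls to the robot, and variables do not carry over. Pictures are saved under pics/ and viewed, at most 10 in all, crops included, and the job is handed in when it is done.

Besides the shell and the picture viewer there is one more tool, called after "Emit:" in YAML: its name, and indented under it one key for each argument. apply_moves: Moves the arm, as the interface text tells. Its arguments: {"type":"object","properties":{"steps":{"type":"array"},"fingers":{"type":"number"},"grip_force":{"type":"number"}},"required":["steps"]}

```bash
mkdir -p pics; cat > h.py <<'E'
import numpy as np, cv2, pickle
from scipy.spatial.transform import Rotation as R
from rig import sense, read_camera, job, arm
def snap(n):
    s=sense(); c=read_camera(n); c['s']=s
    if n=='wrist':
        T=np.eye(4); T[:3,:3]=R.from_quat(s['eef_rot']).as_matrix(); T[:3,3]=s['tool_pos']
        c['W']=T@np.array(c['tool_from_camera'])
    else:
        Rm=cv2.Rodrigues(np.array(c['rvec'],float))[0]; T=np.eye(4); T[:3,:3]=Rm.T; T[:3,3]=-Rm.T@np.array(c['tvec']).ravel(); c['W']=T
    return c
def cast(c,px,z):
    px=np.array(px,float).reshape(-1,1,2)
    u=cv2.undistortPoints(px,np.array(c['mtx'],float),np.array(c['dist'],float)).reshape(-1,2)
    d=np.c_[u,np.ones(len(u))]@c['W'][:3,:3].T; o=c['W'][:3,3]
    return o+d*((z-o[2])/d[:,2])[:,None]
def proj(c,P):
    V=np.linalg.inv(c['W']); 
    return cv2.projectPoints(np.array(P,float).reshape(-1,1,3),cv2.Rodrigues(V[:3,:3])[0],V[:3,3],np.array(c['mtx'],float),np.array(c['dist'],float))[0].reshape(-1,2)
E
python3 - <<'E'
from h import *
print(sense(), arm.tcp_to_grasp)
for n in ['top','side']:
    c=snap(n); pickle.dump(c,open(n+'.pkl','wb')); cv2.imwrite(f'pics/{n}0.png',c['frame']); print(n,c['W'].round(3).tolist())
E
```

```text
{'clock': 0.0, 'joint_positions': array([-9.49372843e-01,  2.55787088e-01,  1.07004481e-01, -4.83992692e-04,
       -1.42386991e+00, -2.84602748e-01]), 'dq': array([-4.90496661e-04, -5.73470384e-04, -1.27705628e-03,  2.05669268e-04,
        5.54475544e-04, -3.94536333e-05]), 'tau': array([-5.35822765e-04, -3.86616969e+01,  2.37930429e+01,  5.36495849e+00,
       -6.20325358e-03,  1.01314677e-05]), 'tool_pos': array([ 0.18167185, -0.51861659,  0.2303732 ]), 'eef_rot': array([-1.67580196e-01,  9.85857981e-01,  9.39242675e-04, -1.90993690e-04]), 'force': array([ 0.07949908, -0.30679198,  0.32567624]), 'moment': array([ 0.01837677,  0.03036528, -0.02397442]), 'finger_force': 0.0, 'gripper_width': 1.001407287881196} 0.0187
top [[0.011, -0.997, 0.072, 0.415], [-1.0, -0.012, -0.015, -0.04], [0.016, -0.072, -0.997, 1.248], [0.0, 0.0, 0.0, 1.0]]
side [[-0.901, -0.224, 0.37, 0.035], [-0.433, 0.503, -0.748, 0.87], [-0.018, -0.835, -0.55, 0.774], [0.0, 0.0, 0.0, 1.0]]
```

View pics/top0.png

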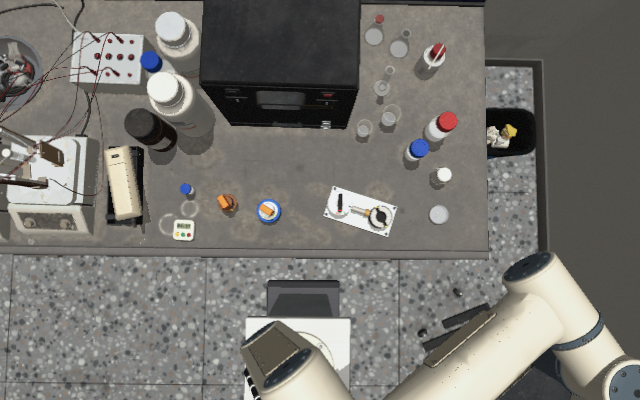

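View pics/side0.png

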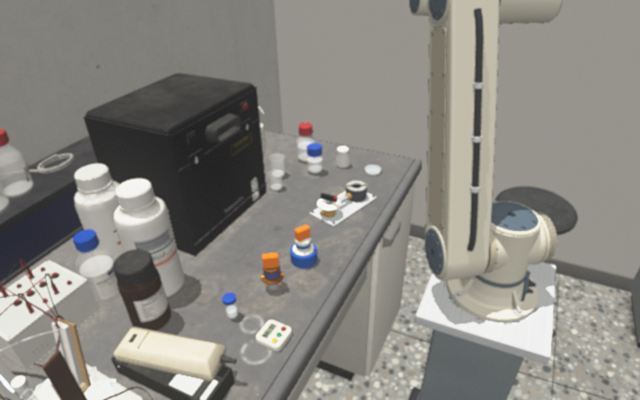

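The top view shows two candidates. The one at (227,202) has a brown stand, and the one at (269,211) sits in a blue ring with a white body, so the second fits the description. The plate is at (360,210), with the dial at about (340,203) and the port at about (380,216). I'll confirm this in one enlarged crop.

```bash
python3 - <<'E'
from h import *
c=pickle.load(open('top.pkl','rb'))
cv2.imwrite('pics/crop1.png',cv2.resize(c['frame'][178:242,210:402],None,fx=4,fy=4,interpolation=cv2.INTER_CUBIC))
print('dial',cast(c,[[340,203]],.046),'port',cast(c,[[380,216]],.048),'tab',cast(c,[[268,210]],.105))
E
```

```text
dial [[ 0.49802318 -0.12359285  0.046     ]] port [[ 0.46047929 -0.24319324  0.048     ]] tab [[0.47158282 0.08441865 0.105     ]]
```

View pics/crop1.png

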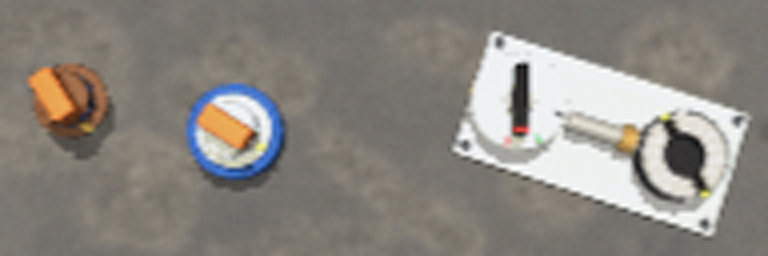

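The crop confirms it: the cartridge with the white body in the blue ring is the target, and the brown one on the left is the decoy. The handle's red tip is just past the red mark. Counter-clockwise towards the green mark is image right. Next I move above the stopcock for a near look.

Emit:
apply_moves:
  steps:
    - [[-4.5,2.8,0,0,0,0],[-4.5,2.8,0,0,0,0],[-4.5,2.8,0,0,0,0],[-4.5,2.8,0,0,0,0],[-4.5,2.8,0,0,0,0],[-4.5,2.8,0,0,0,0],[-4.5,2.8,0,0,0,0],[-4.5,2.8,0,0,0,0],[-4.5,2.8,0,0,0,0],[0,0,0,0,0,9.5],[0,0,0,0,0,9.5],[0,0,0,0,0,0]]

```text
clock: 1.6
tool_pos: [0.4806, -0.1472, 0.2309]
eef_rot: [-0.003, 1.0, 0.0, -0.0]
force: [-0.6, -1.2, -0.5]
gripper_width: 1.0
finger_force: 0.0
```

```bash
python3 - <<'E'
from h import *
c=snap('wrist'); pickle.dump(c,open('w1.pkl','wb')); cv2.imwrite('pics/w1.png',c['frame']); print(c['s']['clock'],c['s']['tool_pos'],c['s']['eef_rot'],c['W'].round(3).tolist())
print(proj(c,[[.498,-.1236,.074],[.46,-.243,.048]]))
E
```

```text
1.6 [ 0.4805659  -0.14719655  0.23086187] [-3.45845077e-03  9.99993910e-01  1.03351292e-04 -4.56671474e-04] [[-0.006, 0.964, 0.267, 0.412], [1.0, 0.006, 0.002, -0.148], [-0.0, 0.267, -0.964, 0.373], [0.0, 0.0, 0.0, 1.0]]
[[345.25634127 199.49614998]
 [229.1268733  156.64352956]]
```

View pics/w1.png

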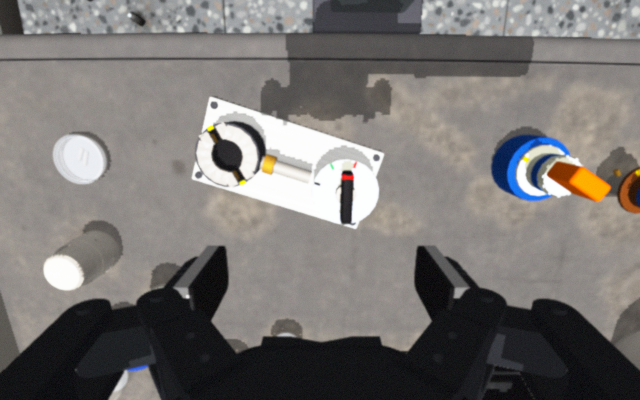

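The wrist view shows the port at (230,154) with yellow marks near (211,129) and (245,181). The handle runs from (347,175) to (346,222) and the dial centre is at about (346,190). The cartridge stands in the blue ring at (535,170). I'll measure all of these with masks.

```bash
cat > m.py <<'E'
from h import *
def blobs(m,x0,y0,x1,y1,mina=4):
    k=np.zeros_like(m); k[y0:y1,x0:x1]=m[y0:y1,x0:x1]
    n,l,st,ce=cv2.connectedComponentsWithStats(k)
    return [(int(st[i,4]),ce[i].round(1).tolist(),l==i) for i in range(1,n) if st[i,4]>=mina]
E
python3 - <<'E'
from m import *
c=pickle.load(open('w1.pkl','rb')); f=c['frame']; hsv=cv2.cvtColor(f,cv2.COLOR_BGR2HSV)
H,S,V=cv2.split(hsv)
yel=((H>22)&(H<35)&(S>150)&(V>120)).astype(np.uint8)
print('yel',[(b[:2],cast(c,[b[1]],.048)[0].round(4)) for b in blobs(yel,190,100,265,200)])
hole=((V<45)).astype(np.uint8)
for b in blobs(hole,195,110,262,195,30):
    ys,xs=np.nonzero(b[2]); print('hole',b[:2],cast(c,[b[1]],.048)[0].round(4))
red=(((H<8)|(H>172))&(S>150)&(V>100)).astype(np.uint8)
print('red',[(b[:2],cast(c,[b[1]],.074)[0].round(4)) for b in blobs(red,310,140,385,235)])
for b in blobs(((V<60)|(red>0)).astype(np.uint8),325,165,366,230,60):
    ys,xs=np.nonzero(b[2]); r=cv2.minAreaRect(cast(c,np.c_[xs,ys],.074)[:,:2].astype(np.float32)); print('bar',b[:2],r,cv2.boundingRect(b[2].astype(np.uint8)))
gr=((H>45)&(H<85)&(S>100)).astype(np.uint8)
print('green',[(b[:2],cast(c,[b[1]],.046)[0].round(4)) for b in blobs(gr,310,140,385,235)])
blue=((H>100)&(H<125)&(S>150)&(V>80)).astype(np.uint8)
for b in blobs(blue,480,110,600,220,100):
    ys,xs=np.nonzero(b[2]); pts=cv2.convexHull(np.c_[xs,ys]).reshape(-1,2)
    # left edge etc: outer top ring
    print('blue',b[:2],cv2.boundingRect(b[2].astype(np.uint8)))
    P=cast(c,pts,.036); print(cv2.minEnclosingCircle(P[:,:2].astype(np.float32)))
org=((H>5)&(H<20)&(S>180)&(V>90)).astype(np.uint8)
for b in blobs(org,540,140,612,205,100):
    ys,xs=np.nonzero(b[2]); r=cv2.minAreaRect(np.c_[xs,ys].astype(np.int32)); print('org',b[:2],r,cv2.boxPoints(r).round(0).tolist())
cv2.imwrite('pics/crop2.png',np.hstack([cv2.resize(f[100:240,190:390],(400,280)),cv2.resize(f[120:220,480:620],(392,280))]))
cv2.imwrite('pics/crop2.png',cv2.resize(f[95:240,190:390],None,fx=4,fy=4,interpolation=cv2.INTER_CUBIC))
E
```

```text
yel [((25, [210.2, 128.0]), array([ 0.4309, -0.2602,  0.048 ])), ((12, [263.7, 165.8]), array([ 0.4694, -0.2075,  0.048 ])), ((19, [241.8, 181.7]), array([ 0.4865, -0.2314,  0.048 ]))]
hole (172, [253.4, 135.9]) [ 0.4387 -0.2167  0.048 ]
hole (38, [216.0, 135.2]) [ 0.4381 -0.2549  0.048 ]
hole (280, [223.7, 160.6]) [ 0.4642 -0.249   0.048 ]
red [((63, [346.8, 177.0]), array([ 0.4753, -0.1227,  0.074 ]))]
bar (506, [346.1, 196.8]) ((0.49551060795783997, -0.12248274683952332), (0.0522707998752594, 0.010755917057394981), 1.3130855560302734) (341, 171, 12, 52)
green [((5, [331.6, 166.4]), array([ 0.47  , -0.1366,  0.046 ]))]
blue (1503, [520.4, 161.7]) (492, 135, 77, 66)
((0.47102952003479004, 0.0804576575756073), 0.04289516434073448)
org (850, [573.0, 178.8]) ((579.2437133789062, 180.62095642089844), (60.8051872253418, 26.977794647216797), 32.735225677490234) [[546.0, 176.0], [561.0, 153.0], [612.0, 186.0], [598.0, 208.0]]
```

View pics/crop2.png

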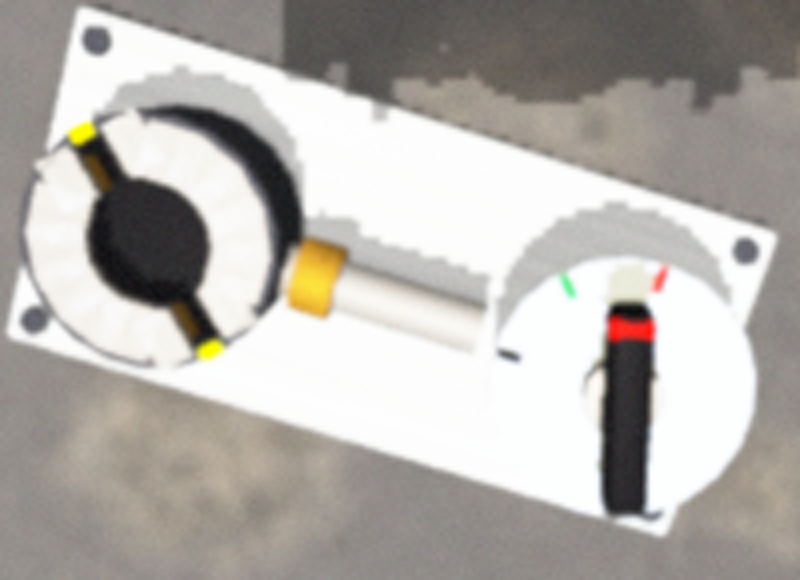

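Measured values:
- **Stopcock axis:** (0.4955, -0.1225), bar at about 0.5°.
- **Port:** centre (0.4587, -0.2458), notch axis at 27.4°. It lies 129 mm from the stopcock, which matches the stated 130 mm.
- **Half open:** the bar has to point at 28.5°.

I descend and grip the handle.

Emit:
apply_moves:
  steps:
    - [[-1.5,2.45,0,0,0,0],[0,0,4.5,0,0,0],[0,0,4.5,0,0,0],[0,0,4.5,0,0,0],[0,0,3.0,0,0,0],[0,0,1.4,0,0,0],[0,0,0,0,0,0]]

```text
clock: 2.52
tool_pos: [0.4954, -0.123, 0.052]
eef_rot: [-0.003, 1.0, -0.0, -0.001]
force: [-0.5, 0.7, 1.2]
gripper_width: 1.002
finger_force: 0.0
```

Emit:
apply_moves:
  steps:
    - [[0,0,0,0,0,0],[0,0,0,0,0,0],[0,0,0,0,0,0],[0,0,0,0,0,0],[0,0,0,0,0,0],[0,0,0,0,0,0],[0,0,0,0,0,0],[0,0,0,0,0,0]]
  fingers: 0
  grip_force: 30

```text
clock: 3.52
tool_pos: [0.496, -0.1216, 0.053]
eef_rot: [-0.003, 1.0, 0.001, 0.001]
force: [-1.7, 6.5, 5.1]
gripper_width: 0.223
finger_force: 29.1
```

Emit:
apply_moves:
  steps:
    - [[0,0,0,0,0,-7],[0,0,0,0,0,-7],[0,0,0,0,0,-7],[0,0,0,0,0,-7],[0,0,0,0,0,0],[0,0,0,0,0,0],[0,0,0,0,0,0],[0,0,0,0,0,0]]

```text
clock: 4.53
tool_pos: [0.4963, -0.1228, 0.053]
eef_rot: [-0.244, 0.97, -0.0, 0.001]
force: [-0.2, 0.3, 5.2]
gripper_width: 0.222
finger_force: 29.6
```

Emit:
apply_moves:
  steps:
    - [[0,0,0,0,0,0],[0,0,0,0,0,0],[0,0,0,0,0,0],[0,0,0,0,0,0],[0,0,0,0,0,0],[0,0,-4,0,0,0],[0,0,-4.5,0,0,0],[0,0,-4.5,0,0,0],[0,0,-5,0,0,0],[0,0,0,0,0,0]]
  fingers: 1

```text
clock: 5.78
tool_pos: [0.4978, -0.1232, 0.2368]
eef_rot: [-0.244, 0.97, -0.002, 0.004]
force: [0.5, 0.6, -0.6]
gripper_width: 0.999
finger_force: 0.0
```

```bash
python3 - <<'E'
from m import *
c=snap('wrist'); pickle.dump(c,open('w2.pkl','wb')); f=c['frame'];print(c['s']['tool_pos'],c['s']['eef_rot'])
ct=np.array([.4955,-.1225,.074]); u,v=proj(c,[ct])[0].astype(int); print(u,v)
H,S,V=cv2.split(cv2.cvtColor(f,cv2.COLOR_BGR2HSV))
red=(((H<8)|(H>172))&(S>150)&(V>100)).astype(np.uint8)
for b in blobs(red,u-50,v-50,u+50,v+50):print('red',b[:2],cast(c,[b[1]],.074)[0].round(4),cast(c,[b[1]],.046)[0].round(4))
for b in blobs(((V<60)|(red>0)).astype(np.uint8),u-50,v-50,u+50,v+50,100):
    ys,xs=np.nonzero(b[2]); print('bar',b[:2],cv2.minAreaRect(cast(c,np.c_[xs,ys],.074)[:,:2].astype(np.float32)))
yel=((H>22)&(H<35)&(S>150)&(V>120)).astype(np.uint8)
pu,pv=proj(c,[[.4587,-.2458,.048]])[0].astype(int)
for b in blobs(yel,max(pu-55,0),max(pv-55,0),pu+55,pv+55):print('yel',b[:2],cast(c,[b[1]],.048)[0].round(4))
cv2.imwrite('pics/w2.png',f)
E
```

```text
[ 0.49778889 -0.12323385  0.23678425] [-0.24447999  0.96964386 -0.00151697  0.00424438]
323 177
red (62, [323.8, 157.6]) [ 0.4777 -0.1319  0.074 ] [ 0.4815 -0.1298  0.046 ]
bar (464, [323.3, 177.6]) ((0.49592170119285583, -0.12193987518548965), (0.05061662942171097, 0.009719232097268105), 28.149099349975586)
yel (32, [230.1, 49.1]) [ 0.4311 -0.2601  0.048 ]
yel (79, [264.8, 113.7]) [ 0.4701 -0.2041  0.048 ]
yel (24, [234.0, 115.5]) [ 0.4866 -0.2311  0.048 ]
```

View pics/w2.png

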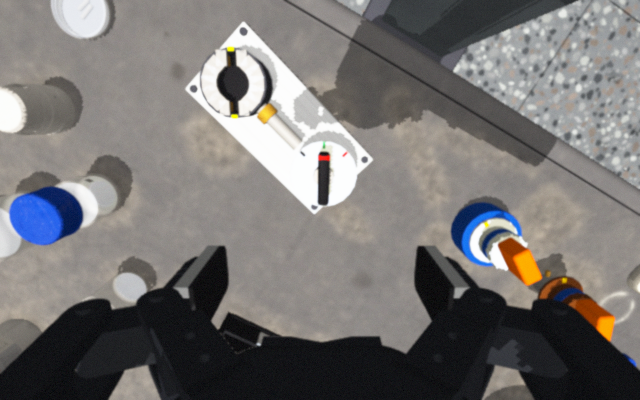

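The pointer is at the green mark: bar at 28.15° against a target of 28.4°. The port reads (0.4588, -0.2456), axis 27.5°, consistent with before. Next is the cartridge estimate.

```bash
python3 - <<'E'
from m import *
c=pickle.load(open('top.pkl','rb')); f=c['frame']; H,S,V=cv2.split(cv2.cvtColor(f,cv2.COLOR_BGR2HSV))
blue=((H>100)&(H<125)&(S>150)&(V>80)).astype(np.uint8)
for b in blobs(blue,250,190,290,230,30):
    ys,xs=np.nonzero(b[2]); print('ring',b[:2],cv2.minEnclosingCircle(cast(c,np.c_[xs,ys],.036)[:,:2].astype(np.float32)))
org=((H>5)&(H<20)&(S>150)&(V>90)).astype(np.uint8)
for b in blobs(org,250,190,290,230,10):
    ys,xs=np.nonzero(b[2]); print('tab',b[:2],cv2.minAreaRect(cast(c,np.c_[xs,ys],.106)[:,:2].astype(np.float32)))
s=sense(); Rm=R.from_quat(s['eef_rot']).as_matrix()
print(s['joint_positions'],Rm.T@(np.array([.471,.082,.237])-s['tool_pos']))
E
```

```text
ring (123, [270.1, 211.9]) ((0.47355934977531433, 0.09086643904447556), 0.03537216782569885)
tab (71, [265.9, 209.2]) ((0.47367724776268005, 0.09039156138896942), (0.03605017811059952, 0.014999236911535263), 59.78125762939453)
[ 6.42581531e-02  1.74795771e-01  1.24024738e-02  1.22927813e-05
 -1.40407475e+00 -1.14124259e+00] [-0.07456796  0.1924161  -0.0029866 ]
```

Emit:
apply_moves:
  steps:
    - [[-2,5,0,0,0,0],[-2,5,0,0,0,0],[-2,5,0,0,0,0],[-2,5,0,0,0,0],[0,0,0,0,0,-10.5],[0,0,0,0,0,-10.5],[0,0,0,0,0,-10.5],[0,0,0,0,0,0]]

```text
clock: 6.82
tool_pos: [0.4707, 0.0911, 0.2311]
eef_rot: [-0.498, 0.867, 0.0, -0.001]
force: [0.7, -0.5, -0.5]
gripper_width: 1.001
finger_force: 0.0
```

```bash
python3 - <<'E'
from m import *
c=snap('wrist'); pickle.dump(c,open('w3.pkl','wb')); f=c['frame'];print(c['s']['tool_pos'],c['s']['eef_rot'])
print(proj(c,[[.4736,.0905,.106],[.4736,.0905,.038]]))
H,S,V=cv2.split(cv2.cvtColor(f,cv2.COLOR_BGR2HSV))
org=((H>5)&(H<20)&(S>150)&(V>60)).astype(np.uint8)
for b in blobs(org,0,0,640,400,200):
    ys,xs=np.nonzero(b[2]); print('tab',b[:2],cv2.boundingRect(b[2].astype(np.uint8)),cv2.minAreaRect(cast(c,np.c_[xs,ys],.106)[:,:2].astype(np.float32)))
yel=((H>22)&(H<35)&(S>150)&(V>120)).astype(np.uint8)
for b in blobs(yel,200,0,440,300):print('yel',b[:2],cast(c,[b[1]],.041)[0].round(4))
cv2.imwrite('pics/w3.png',f)
E
```

```text
[0.47066708 0.09106513 0.23110625] [-4.97748051e-01  8.67320948e-01  1.90326325e-04 -1.10245702e-03]
[[317.05162712 191.44779404]
 [317.72367269 175.67857544]]
tab (265, [318.2, 174.9]) (309, 166, 19, 34) ((0.4689224064350128, 0.0841788724064827), (0.02948635444045067, 0.015670346096158028), 59.938377380371094)
tab (1468, [355.2, 278.6]) (333, 249, 45, 71) ((0.4856172800064087, 0.18944187462329865), (0.07013022154569626, 0.0419791117310524), 77.68994140625)
yel (17, [318.4, 154.9]) [0.4613 0.0711 0.041 ]
yel (491, [317.7, 195.9]) [0.4847 0.1094 0.041 ]
yel (23, [365.0, 257.1]) [0.4748 0.2004 0.041 ]
yel (93, [367.2, 296.2]) [0.4969 0.2473 0.041 ]
```

View pics/w3.png

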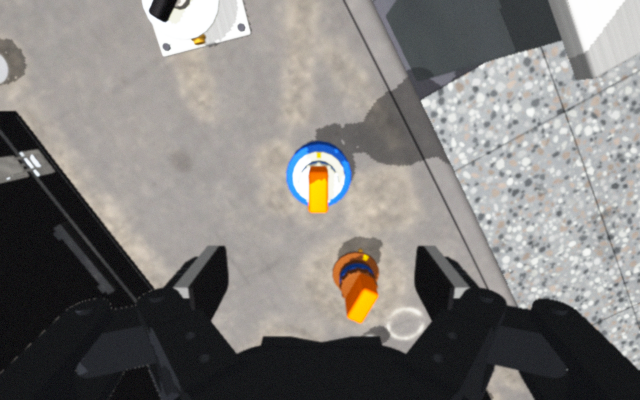

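The wrist view shows the tab centred on column 318, rows 166–213, parallel to the tool x axis, inside the blue ring. The brown decoy is at (358,290). I'll refine the tab centre along its length from its corners.

```bash
python3 - <<'E'
from m import *
c=pickle.load(open('w3.pkl','rb')); f=c['frame']; H,S,V=cv2.split(cv2.cvtColor(f,cv2.COLOR_BGR2HSV))
for r in range(160,218,3): print(r,f[r,317:320].mean(0).round(0).tolist())
m=((H>5)&(H<30)&(S>150)&(V>60)).astype(np.uint8)
for r in (190,200,208):
    xs=np.nonzero(m[r,290:345])[0]+290; print(r,xs.min(),xs.max())
blue=((H>100)&(H<125)&(S>150)&(V>80)).astype(np.uint8)
for b in blobs(blue,270,120,370,230,100):
    ys,xs=np.nonzero(b[2]); print('ring',cv2.minEnclosingCircle(cast(c,np.c_[xs,ys],.036)[:,:2].astype(np.float32)))
yt=((H>22)&(H<35)&(S>150)&(V>120)).astype(np.uint8)
s=c['s'];Rm=R.from_quat(s['eef_rot']).as_matrix()
for px in [[318.5,183.5],[318.5,213.3],[318.4,154.9],[318.4,165]]:
  print(px,[(z,(Rm.T@(cast(c,[px],z)[0]-s['tool_pos']))[:2].round(4).tolist()) for z in (.106,.072,.041)])
E
```

```text
160 [171.0, 184.0, 180.0]
163 [197.0, 214.0, 211.0]
166 [103.0, 145.0, 198.0]
169 [0.0, 66.0, 169.0]
172 [0.0, 97.0, 228.0]
175 [0.0, 125.0, 249.0]
178 [0.0, 134.0, 250.0]
181 [0.0, 225.0, 255.0]
184 [0.0, 226.0, 255.0]
187 [0.0, 225.0, 255.0]
190 [0.0, 223.0, 255.0]
193 [0.0, 221.0, 255.0]
196 [0.0, 221.0, 255.0]
199 [0.0, 218.0, 255.0]
202 [0.0, 218.0, 255.0]
205 [0.0, 217.0, 255.0]
208 [0.0, 214.0, 255.0]
211 [0.0, 199.0, 255.0]
214 [155.0, 165.0, 176.0]
217 [158.0, 168.0, 177.0]
190 309 327
200 309 326
208 308 327
ring ((0.47260990738868713, 0.09013427793979645), 0.03636227548122406)
[318.5, 183.5] [(0.106, [0.0059, -0.0017]), (0.072, [-0.002, -0.002]), (0.041, [-0.0093, -0.0023])]
[318.5, 213.3] [(0.106, [-0.0214, -0.0018]), (0.072, [-0.0328, -0.0021]), (0.041, [-0.0433, -0.0024])]
[318.4, 154.9] [(0.106, [0.0309, -0.0017]), (0.072, [0.0261, -0.002]), (0.041, [0.0217, -0.0023])]
[318.4, 165] [(0.106, [0.0222, -0.0017]), (0.072, [0.0163, -0.002]), (0.041, [0.0109, -0.0023])]
```

Emit:
apply_moves:
  steps:
    - [[-0.3,-0.2,0,0,0,0],[0,0,4.5,0,0,0],[0,0,4.5,0,0,0],[0,0,4,0,0,0],[0,0,2.4,0,0,0],[0,0,0,0,0,0],[0,0,0,0,0,0]]

```text
clock: 7.75
tool_pos: [0.4754, 0.093, 0.0794]
eef_rot: [-0.498, 0.867, -0.0, 0.001]
force: [0.7, -0.9, 0.5]
gripper_width: 1.001
finger_force: 0.0
```

Emit:
apply_moves:
  steps:
    - [[0,0,0,0,0,0],[0,0,0,0,0,0],[0,0,0,0,0,0],[0,0,0,0,0,0],[0,0,0,0,0,0],[0,0,0,0,0,0],[0,0,0,0,0,0],[0,0,0,0,0,0]]
  fingers: 0
  grip_force: 70

```text
clock: 8.75
tool_pos: [0.4749, 0.0929, 0.0787]
eef_rot: [-0.499, 0.867, -0.0, 0.0]
force: [-0.0, 0.1, 5.4]
gripper_width: 0.195
finger_force: 69.2
```

Emit:
apply_moves:
  steps:
    - [[0,0,0,0,0,0],[0,0,-3,0,0,0],[0,0,-4,0,0,0],[0,0,-4,0,0,0],[0,0,0,0,0,0],[0,0,0,0,0,0]]

```text
clock: 9.5
tool_pos: [0.4733, 0.0927, 0.1867]
eef_rot: [-0.498, 0.867, 0.001, -0.001]
force: [-0.4, -0.5, -1.2]
gripper_width: 0.196
finger_force: 68.8
```

```bash
python3 - <<'E'
from m import *
c=snap('wrist'); pickle.dump(c,open('w4.pkl','wb')); f=c['frame'];print(c['s']['tool_pos'],c['s']['eef_rot'],c['s']['joint_positions'],np.array(c['tool_from_camera']).round(4).tolist())
cv2.imwrite('pics/w4.png',f)
E
```

```text
[0.47330985 0.0926981  0.18666391] [-4.98304949e-01  8.67000380e-01  6.85415946e-04 -1.43171250e-03] [ 0.51819229  0.14284688 -0.14719175 -0.00141905 -1.28362612 -1.04529808] [[-0.001, -0.9635, -0.2678, 0.0686], [1.0, -0.0009, -0.0004, 0.0005], [0.0002, -0.2678, 0.9635, -0.1418], [0.0, 0.0, 0.0, 1.0]]
```

View pics/w4.png

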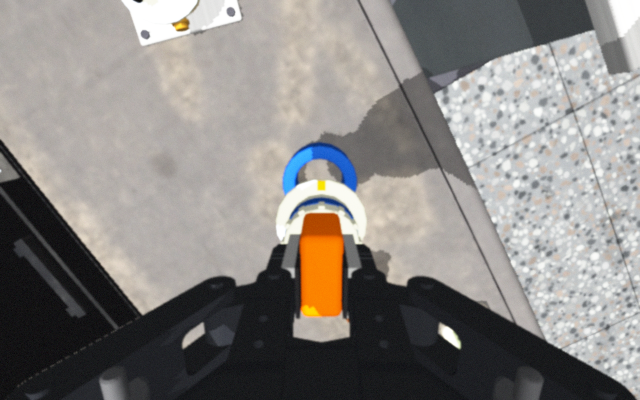

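The cartridge is held: the tab is between the pads and the flange is visible at rows 180–240, columns 276–367, with the yellow pin mark at (321,186). I'll fit the flange circle in the tool frame to get the in-hand offset.

```bash
cat > fl.py <<'E'
from m import *
from scipy.optimize import least_squares
def flange(c,zs=(.0377,.0427)):
    f=c['frame']; H,S,V=cv2.split(cv2.cvtColor(f,cv2.COLOR_BGR2HSV))
    T=np.array(c['tool_from_camera']); 
    def ct(px,z):
        u=cv2.undistortPoints(np.array(px,float).reshape(-1,1,2),np.array(c['mtx'],float),np.array(c['dist'],float)).reshape(-1,2)
        d=np.c_[u,np.ones(len(u))]@T[:3,:3].T; o=T[:3,3]; return (o+d*((z-o[2])/d[:,2])[:,None])[:,:2]
    w=(((S<45)&(V>185))|((H>22)&(H<35)&(S>150)&(V>150))).astype(np.uint8)
    b=max(blobs(w,265,165,380,235,50),key=lambda b:b[0])
    ys,xs=np.nonzero(b[2]); E=[]
    for x in range(285,360,3):
        if (xs==x).any(): E.append((x,ys[xs==x].min()-.5))
    for y in range(195,222,3):
        r=xs[ys==y]; E+= [(r.min()-.5,y),(r.max()+.5,y)]
    E=np.array([e for e in E if e[1]<222])
    for z in zs:
        P=ct(E,z); s=least_squares(lambda p:np.hypot(P[:,0]-p[0],P[:,1]-p[1])-p[2],[0,0,.028],loss='soft_l1',f_scale=.0005)
        s2=least_squares(lambda p:np.hypot(P[:,0]-p[0],P[:,1]-p[1])-.028,[0,0],loss='soft_l1',f_scale=.0005)
        print(z,s.x.round(4),s.cost,'fixed r',s2.x.round(4))
    y=((H>22)&(H<35)&(S>150)&(V>120)).astype(np.uint8)
    for b in blobs(y,290,170,350,200): print('mark',b[:2],ct([b[1]],.0377).round(4))
    # tab bottom front corners
    return b
if __name__=='__main__':
    flange(pickle.load(open('w4.pkl','rb')))
E
python3 fl.py
```

```text
0.0377 [-0.0082  0.0009  0.0387] 6.112416738276746e-05 fixed r [ 0.0057 -0.0018]
0.0427 [-0.0104  0.0009  0.0397] 6.305270890241852e-05 fixed r [ 0.005  -0.0023]
mark (63, [321.0, 185.0]) [[0.0256 0.0005]]
```

```bash
sed -i "s/    for z in zs:/    if dbg: print(E.tolist()); print(ct(E,.0377).round(4).tolist())\n    for z in zs:/; s/zs=(.0377,.0427))/zs=(.0377,.0427),dbg=1)/" fl.py; python3 fl.py; python3 -c "
from m import *
f=pickle.load(open('w4.pkl','rb'))['frame']
for r in (190,200,210,220): print(r,[f[r,x].tolist() for x in list(range(270,292,3))+list(range(350,376,3))])"
```

```text
[[285.0, 165.5], [288.0, 192.5], [291.0, 190.5], [294.0, 187.5], [297.0, 184.5], [300.0, 183.5], [303.0, 182.5], [306.0, 169.5], [309.0, 166.5], [312.0, 167.5], [315.0, 166.5], [318.0, 164.5], [321.0, 164.5], [324.0, 164.5], [327.0, 171.5], [330.0, 176.5], [333.0, 179.5], [336.0, 181.5], [339.0, 182.5], [342.0, 183.5], [345.0, 185.5], [348.0, 187.5], [351.0, 189.5], [354.0, 191.5], [357.0, 191.5], [264.5, 195.0], [379.5, 195.0], [264.5, 198.0], [379.5, 198.0], [264.5, 201.0], [379.5, 201.0], [264.5, 204.0], [379.5, 204.0], [264.5, 207.0], [379.5, 207.0], [265.5, 210.0], [379.5, 210.0], [268.5, 213.0], [379.5, 213.0], [271.5, 216.0], [379.5, 216.0], [264.5, 219.0], [379.5, 219.0]]
[[0.0371, -0.0202], [0.021, -0.019], [0.0223, -0.0172], [0.0241, -0.0154], [0.0259, -0.0136], [0.0265, -0.0118], [0.0271, -0.01], [0.0348, -0.0082], [0.0365, -0.0064], [0.036, -0.0047], [0.0365, -0.003], [0.0377, -0.0012], [0.0377, 0.0005], [0.0377, 0.0022], [0.0336, 0.004], [0.0306, 0.0057], [0.0289, 0.0075], [0.0277, 0.0093], [0.0271, 0.011], [0.0265, 0.0128], [0.0252, 0.0146], [0.024, 0.0163], [0.0228, 0.
[... 1051 characters left out ...]
250, 251], [214, 231, 233], [181, 196, 208], [181, 197, 206], [176, 190, 202], [173, 188, 197], [171, 183, 194]]
210 [[180, 192, 201], [174, 187, 195], [176, 189, 197], [233, 244, 245], [240, 249, 249], [241, 249, 250], [240, 250, 249], [232, 244, 244], [219, 232, 231], [241, 250, 250], [243, 250, 250], [243, 251, 251], [241, 249, 249], [191, 207, 216], [187, 204, 214], [184, 196, 210], [173, 189, 199]]
220 [[170, 181, 187], [166, 178, 185], [215, 232, 232], [240, 249, 249], [240, 249, 249], [237, 248, 248], [172, 192, 193], [149, 163, 163], [172, 193, 192], [154, 166, 162], [235, 246, 246], [241, 250, 250], [242, 250, 250], [236, 246, 246], [186, 200, 210], [184, 200, 211], [196, 214, 224]]
```

```bash
sed -i "s/(S<45)&(V>185)/(S<30)\&(V>228)/; s/dbg=1/dbg=0/" fl.py; python3 fl.py
```

```text
0.0377 [0.0014 0.0004 0.0273] 1.0111495448634203e-05 fixed r [0.0005 0.0004]
0.0427 [-0.0005  0.0004  0.0281] 1.0439433944209641e-05 fixed r [-0.0004  0.0004]
mark (63, [321.0, 185.0]) [[0.0256 0.0005]]
```

The flange centre is within 0.5 mm of the tool axis, with r ≈ 28 mm as it should be. Now I turn it to the notch line and carry it over the port.

Emit:
apply_moves:
  steps:
    - [[0,0,0,0,0,8.05],[0,0,0,0,0,8.05],[0,0,0,0,0,8.05],[0,0,0,0,0,8.05],[2.42,-4.19,0,0,0,0],[2.42,-4.19,0,0,0,0],[2.42,-4.19,0,0,0,0],[2.42,-4.19,0,0,0,0],[2.42,-4.19,0,0,0,0],[2.42,-4.19,0,0,0,0],[2.42,-4.19,0,0,0,0],[0,0,0,0,0,0]]

```text
clock: 11.05
tool_pos: [0.4587, -0.248, 0.186]
eef_rot: [-0.236, 0.972, 0.001, -0.002]
force: [-0.4, 0.5, -2.3]
gripper_width: 0.196
finger_force: 69.1
```

Emit:
apply_moves:
  steps:
    - [[0,0,0,0,0,0],[0,0,0,0,0,0]]

```text
clock: 11.3
tool_pos: [0.4601, -0.2447, 0.1878]
eef_rot: [-0.239, 0.971, 0.0, -0.0]
force: [-0.4, -0.2, -2.0]
gripper_width: 0.197
finger_force: 69.1
```

```bash
cat > d.py <<'E'
from fl import *
def delta(t,alpha):
    s=sense(); Rm=R.from_quat(s['eef_rot']).as_matrix()
    a=np.degrees(np.arctan2(Rm[1,1],Rm[0,1]))
    print('pos',s['tool_pos'].round(4),'alpha',a.round(2),'tilt',np.degrees(np.arccos(-Rm[2,2])).round(2),'dtool cm',(100*Rm.T@(np.array(t)-s['tool_pos'])).round(2),'turn about tool z',round(a-alpha,2),'F',s['force'].round(1),'q',s['joint_positions'].round(2),'ff',s['finger_force'],'t',s['clock'])
E
python3 - <<'E'
from d import *
delta([.4588,-.2456,.187],117.5)
c=snap('wrist'); pickle.dump(c,open('w5.pkl','wb')); cv2.imwrite('pics/w5.png',c['frame']); flange(c)
f=c['frame']; H,S,V=cv2.split(cv2.cvtColor(f,cv2.COLOR_BGR2HSV))
y=((H>22)&(H<35)&(S>150)&(V>120)).astype(np.uint8)
for b in blobs(y,280,100,360,200): print('yel',b[:2],cast(c,[b[1]],.048)[0].round(4))
E
```

```text
pos [ 0.4601 -0.2447  0.1878] alpha 117.66 tilt 0.06 dtool cm [ 0.16 -0.02  0.08] turn about tool z 0.16 F [-0.4 -0.2 -2. ] q [-0.19  0.22 -0.05 -0.   -1.3  -0.9 ] ff 69.08378720283508 t 11.3
0.0377 [ 0.0022 -0.0004  0.0271] 6.104200232977155e-05 fixed r [ 0.0011 -0.0008]
0.0427 [ 0.0003 -0.0004  0.0278] 6.286803302489465e-05 fixed r [ 0.0001 -0.0005]
mark (63, [321.0, 185.0]) [[ 0.0257 -0.    ]]
yel (43, [320.6, 149.6]) [ 0.4303 -0.2606  0.048 ]
yel (63, [321.0, 185.0]) [ 0.4589 -0.2452  0.048 ]
```

View pics/w5.png

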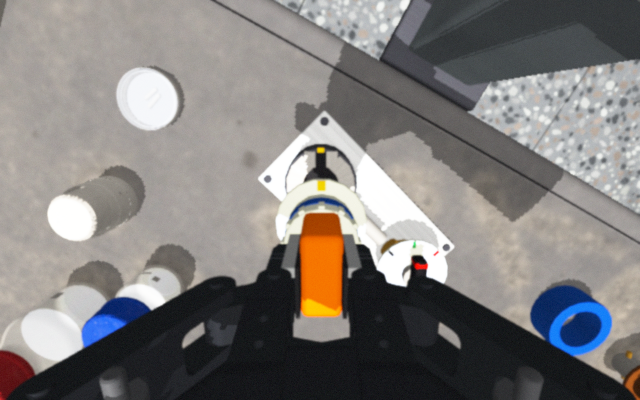

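The pins line up with the notch: port mark at (320.6,149.6) and flange mark at (321,185). I descend to just above the mouth.

Emit:
apply_moves:
  steps:
    - [[0.16,0,2.5,0,0,0.1],[0,0,2,0,0,0],[0,0,1,0,0,0],[0,0,0,0,0,0],[0,0,0,0,0,0]]

```text
clock: 11.98
tool_pos: [0.4595, -0.2464, 0.1342]
eef_rot: [-0.238, 0.971, -0.001, 0.001]
force: [-0.5, 0.3, -1.2]
gripper_width: 0.196
finger_force: 69.1
```

```bash
python3 - <<'E'
from d import *
delta([.4586,-.2458,.111],117.5)
E
```

```text
pos [ 0.4595 -0.2464  0.1342] alpha 117.53 tilt 0.09 dtool cm [0.05 0.1  2.32] turn about tool z 0.03 F [-0.5  0.3 -1.2] q [-0.19  0.25 -0.15  0.   -1.17 -0.9 ] ff 69.05982971191406 t 11.975
```

Emit:
apply_moves:
  steps:
    - [[0,0.05,0.6,0,0,0],[0,0,0.6,0,0,0],[0,0,0.5,0,0,0],[0,0,0.5,0,0,0],[0,0,0,0,0,0],[0,0,0,0,0,0]]

```text
clock: 12.72
tool_pos: [0.4587, -0.246, 0.1114]
eef_rot: [-0.238, 0.971, -0.0, 0.0]
force: [-0.3, 0.4, -1.0]
gripper_width: 0.197
finger_force: 69.1
```

```bash
python3 - <<'E'
from d import *
delta([.4586,-.2458,.108],117.5)
E
```

```text
pos [ 0.4587 -0.246   0.1114] alpha 117.5 tilt 0.02 dtool cm [0.   0.02 0.34] turn about tool z -0.0 F [-0.3  0.4 -1. ] q [-0.19  0.27 -0.19  0.   -1.11 -0.9 ] ff 69.05926465988159 t 12.725
```

There is no contact at about 13 mm deep, so the pins are in the notches. Next I press down gradually.

Emit:
apply_moves:
  steps:
    - [[0,0,0.3,0,0,0],[0,0,0.3,0,0,0],[0,0,0.3,0,0,0],[0,0,0.3,0,0,0],[0,0,0.2,0,0,0],[0,0,0,0,0,0],[0,0,0,0,0,0]]

```text
clock: 13.6
tool_pos: [0.459, -0.2461, 0.0983]
eef_rot: [-0.238, 0.971, -0.001, 0.001]
force: [-1.9, 1.5, 8.7]
gripper_width: 0.196
finger_force: 70.4
```

```bash
python3 - <<'E'
from d import *
delta([.4586,-.2458,.097],117.5)
E
```

```text
pos [ 0.459  -0.2461  0.0983] alpha 117.52 tilt 0.08 dtool cm [0.02 0.05 0.13] turn about tool z 0.02 F [-1.9  1.5  8.7] q [-0.19  0.28 -0.21  0.   -1.08 -0.9 ] ff 70.43955445289612 t 13.6
```

Emit:
apply_moves:
  steps:
    - [[0,0,0.2,0,0,0],[0,0,0.1,0,0,0],[0,0,0,0,0,0],[0,0,0,0,0,0]]
  grip_force: 90

```text
clock: 14.1
tool_pos: [0.4592, -0.2463, 0.0975]
eef_rot: [-0.238, 0.971, -0.001, 0.001]
force: [-5.5, 5.0, 21.7]
gripper_width: 0.192
finger_force: 93.7
```

It is bottomed out at 21.7 N. Now the quarter turn clockwise, which is + about tool z.

Emit:
apply_moves:
  steps:
    - [[0,0,0,0,0,7],[0,0,0,0,0,7],[0,0,0,0,0,7],[0,0,0,0,0,7],[0,0,0,0,0,7],[0,0,0,0,0,7],[0,0,0,0,0,0]]

```text
clock: 14.98
tool_pos: [0.4598, -0.2464, 0.0975]
eef_rot: [0.126, 0.992, -0.001, 0.002]
force: [-4.7, 4.7, 20.0]
gripper_width: 0.194
finger_force: 93.3
```

```bash
python3 - <<'E'
from d import *
delta([.4586,-.2458,.097],27.5); print(sense()['moment'])
E
```

```text
pos [ 0.4598 -0.2464  0.0975] alpha 75.49 tilt 0.25 dtool cm [0.13 0.03 0.05] turn about tool z 47.99 F [-4.7  4.7 20. ] q [-0.19  0.28 -0.21  0.   -1.07 -1.63] ff 93.32834959030151 t 14.975
[2.14970424 1.7756787  0.0940096 ]
```

Emit:
apply_moves:
  steps:
    - [[0,0,0,0,0,7],[0,0,0,0,0,7],[0,0,0,0,0,7],[0,0,0,0,0,7],[0,0,0,0,0,7],[0,0,0,0,0,7],[0,0,0,0,0,4],[0,0,0,0,0,2],[0,0,0,0,0,0],[0,0,0,0,0,0]]

```text
clock: 16.23
tool_pos: [0.4601, -0.2466, 0.0975]
eef_rot: [0.518, 0.855, 0.0, 0.003]
force: [-3.4, 4.5, 19.8]
gripper_width: 0.191
finger_force: 93.4
```

```bash
python3 - <<'E'
from d import *
delta([.4586,-.2458,.097],27.5); print(sense()['moment'])
c=snap('wrist'); pickle.dump(c,open('w6.pkl','wb')); cv2.imwrite('pics/w6.png',c['frame'])
E
```

```text
pos [ 0.4601 -0.2466  0.0975] alpha 27.58 tilt 0.29 dtool cm [ 0.14 -0.1   0.05] turn about tool z 0.08 F [-3.4  4.5 19.8] q [-0.19  0.28 -0.21  0.   -1.07 -2.47] ff 93.36940169334412 t 16.225
[1.71566489 1.51298431 0.04738982]
```

View pics/w6.png

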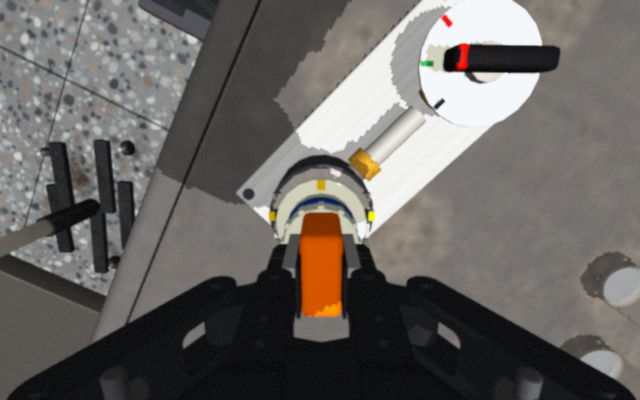

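The flange mark is centred at (321,184), perpendicular to the notch marks at (273,216) and (371,216). The cartridge is pressed down at about 20 N and the pointer is at the green mark (427,64). I'm handing in.

```bash
python3 -c "
from rig import job
print(job.job_done())"
```

```text
the job is handed in; nothing more can be done
None
```

I handed the job in at about 16 s on the robot clock: the stopcock is at half open, and the cartridge is in the port, pressed fully down, turned a quarter turn clockwise and still gripped; the hand-in returned no verdict.

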